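Reset the tripped bench load pod through its recessed well

ROBOT

A 6-joint arm with a two-finger parallel gripper is mounted at the origin on a cart in front of the work surface, level with it; the furniture and walls round the work are solid. World frame = base frame: x ahead of the robot, y to its left, z up, the work surface at z = 0. Lengths are in m, angles in rad, forces in N, time in s.
With the tool pointing down it reaches from about 0.375 to 0.975 m from the base axis. Payload 3.8 kg.
Tool frame: the origin (TCP) lies at the very end of the fingers, on their centre line; the grasp point (between the pads) lies 19 mm behind it (manip.grip_depth is the distance from the TCP to the grasp point, in m); z points along the fingers, y is the line along which they close (so a half turn about z gives the same grasp; the last joint's range is limited). The gripper opens to 85 mm and grips with 20 to 120 N. Pads are 22 mm wide; open, the fingers measure 114 mm over their backs; the gripper's body (76 mm by 85 mm) begins 54 mm behind the grasp point. The pads swing forward as they close: fully open they stand 13 mm farther back than shut.
Start: joints at [1.113, 0.264, 1.604, -0, 1.274, -0.037], TCP at [0.276, 0.616, 0.202] pointing down, gripper open.
Joint ranges: [-2.63, 2.63], [-0.94, 2.18], [0.31, 2.57], [-1.31, 4.45], [0, 2.66], [-2.55, 2.55]. Speed limits (rad/s): [2.57, 2.57, 3.14, 3.14, 3.14, 3.14].

INTERFACE

Orientations are given as [roll, pitch, yaw] about the fixed x, y, z axes, in that order (R = Rz(yaw) Ry(pitch) Rx(roll)).
In Python, from plant import manip gives the robot as it stands.
- The arm moves only by the shell command python3 -m inch 'ROWS' [OPENING] [FORCE]. ROWS is JSON, a list of rows, each an object with "linear": the shift along the tool's x, y, z in mm, a list of three; "yaw": the turn about the tool's z in degrees. In form: [{"linear": [x, y, z], "yaw": yaw}, ...]. A call has 1 to 5 rows; each row is the pose to reach, as a shift and turn from the pose commanded when the call began, along the tool's axes at that moment; what a row does not reach only later rows make up. A row lasts 1/8 s, in which the tool goes at most 62.5 mm and 10.7 degrees, less where a joint would pass 70% of its speed; a pose out of reach is approached as far as the arm can. A call with a gripper value outside its range is refused whole. OPENING is the gripper's target within -1 to 1 (fully open at 1, half-way at 0, shut at -1), set as the call begins (- or left out, the last holds). The fingers move at their own pace and stop on an object; FORCE is the grip in N (left out, the last holds). Time passes only in rows, so rows that repeat a pose let the fingers close. It gives the time, the measured TCP pose, the force, the opening and the grip force at its end, in the units of the state.
- manip.get_state(): the state, without advancing time (a new reading comes with each control period).
- manip.grab_frame(name): name is "side" or "top" or "wrist"; returns the picture (480x640x3 uint8, red, green, blue); there is no depth.
- manip.get_calibration(name): a dict with "camera_matrix" (3x3 intrinsics, pixels), "dist_coeffs" ([k1, k2, p1, p2, k3] as OpenCV has them; the pictures are not rectified), "position" and "orientation" of the camera in the world; the wrist camera has in their place "T_tool_cam" (4x4, takes a point from camera to tool coordinates, whose origin is the TCP and whose axes are the flange's). Camera axes: x right, y up, looking along -z (the intrinsics and any distortion apply to the point x, -y, -z); pixel columns grow to the right and rows downward; lengths in m; the calibration is good to about 2 mm. A picture is of the moment at which its call begins: read the wrist's pose just before it. get_calibration takes no time and is no camera call.
- manip.hand_in(): hands the job in; it is judged then, once.
The state is a dict: "time": time; "joints": joint angles; "joint_vel": joint speeds; "tau": joint torques, N m; "tcp_pos": TCP position; "orientation": TCP orientation; "contact_force": force on the tool from outside, world axes, zero at the start; "torque": the same for the moment, N m; "width": finger opening in m; "grasp_force": force on a finger pad.
Only numpy, scipy, OpenCV 4.12 (cv2) and the standard library are available. Lean on these libraries where they do the work, as an engineer would, in place of code of your own. Each camera call takes 0.05 s, during which the arm holds its last target. There are 200 camera calls.

TASK

The bench load pod that carries the finned heat sink has tripped: with the fingertips, push its shutter fully open by the lug, reach into the well and press the sunken reset key to the bottom for about two seconds, then let it up and push the shutter fully shut again. Only push and press: lift nothing, and keep both pods standing where they are. Leave the other pod (the one carrying the flat black relay) with its shutter and key, and the loose things around, undisturbed.

Things in the scene. Friction and masses are not known exactly. Their poses are not given: they have to be found in the camera images.
- fin_pod: the pod to reset: loose, grey box of about 1.8 kg on feet, 130 x 220 x 55 mm (x, y, z), brass terminals on its +x side; origin: centre of its underside, z up. Flat deck at z = 55 mm; a shutter over a well in the deck runs between two rails (x = +-33.5 mm, 4 mm wide, 6 mm high, y -93 to +57 mm). A grey finned heat sink, 30 x 34 mm and 15 mm high, is fixed on its deck, centred at y = +88 mm.
- fin_pod_shutter (a joint): shutter of the pod with the heat sink: value in m, 0 = fully shut (shutter centred over the well), 0.060 = fully open (60 mm farther along the pod's +y, well wholly clear); may start up to 20 mm open. Plate 60 x 60 mm, 3 mm thick, top at pod z = 58.5 mm; slides with about 1.2 N friction, stays where left, stops firmly at both ends.
- fin_pod_key (a joint): sunken key of the pod with the heat sink: value in m, 0 = up, 0.006 = pressed to the bottom; a round cap 30 mm across, centred in the well, its top at pod z = 33 mm when up (22 mm below the deck); springs back; needs about 1.8 N to start and 4.5 N to bottom, then it is a rigid stop.
- fin_pod_lug (a point): centre of the top of the upright black lug on the shutter of the pod with the heat sink; the lug is 30 mm (pod x) x 8 mm (pod y) and rises 22 mm above the shutter plate (pod z 58.5 to 80.5 mm). At pod x = 0, y = -55 mm + joint value.
- fin_pod_well (a point): centre of the mouth of the well of the pod with the heat sink, at deck height (pod z = 55 mm), pod x = 0, y = -45 mm; axes as the pod's. The well is square, 50 x 50 mm, its floor at pod z = 18 mm; the key stands in its middle.
- box_pod: the other pod, to be left alone: same build as the pod to reset, but a smooth black relay box with a yellow stripe, 46 (x) x 26 (y) mm and 16 mm high, is fixed on its deck, centred at y = +90 mm.
- box_pod_shutter (a joint): shutter of the pod with the relay: value in m, 0 = fully shut (shutter centred over the well), 0.060 = fully open (60 mm farther along the pod's +y, well wholly clear); may start up to 20 mm open. Plate 60 x 60 mm, 3 mm thick, top at pod z = 58.5 mm; slides with about 1.2 N friction, stays where left, stops firmly at both ends.
- box_pod_key (a joint): sunken key of the pod with the relay: value in m, 0 = up, 0.006 = pressed to the bottom; a round cap 30 mm across, centred in the well, its top at pod z = 33 mm when up (22 mm below the deck); springs back; needs about 1.8 N to start and 4.5 N to bottom, then it is a rigid stop.
- box_pod_lug (a point): centre of the top of the upright black lug on the shutter of the pod with the relay; the lug is 30 mm (pod x) x 8 mm (pod y) and rises 22 mm above the shutter plate (pod z 58.5 to 80.5 mm). At pod x = 0, y = -55 mm + joint value.
- dropper: loose dropper bottle, 35 mm across, 94 mm high, standing behind the pods; origin at the centre of its underside
- cleaner: loose tip cleaner (rounded beige hood on a green foot), 45 x 45 x 61 mm, standing behind the pods; origin at the centre of its underside
- spool: loose solder spool, 77 x 52 x 36 mm, beside the left pod; origin at the centre of its underside
- cutters: loose side cutters lying flat, 41 x 122 x 11 mm, beside the right pod; origin at the centre of the underside

How it is judged:
On the way, in this order (a step that is already met when the one before it is completed fails the run):
1. the shutter of the pod with the heat sink is pushed open (at least 52 of its 60 mm) (value of joint fin_pod_shutter above 0.052 m), for 0.2 s.
2. with the shutter still open, its sunken key is held pressed (at least 4.5 of its 6 mm) for one second (value of joint fin_pod_key above 0.0045 m and value of joint fin_pod_shutter above 0.05 m), for 1 s.
3. the shutter is shut again over the released key (within 4 mm) (value of joint fin_pod_shutter below 0.004 m and value of joint fin_pod_key below 0.001 m), for 0.2 s.
At the end, for the whole second after the job is handed in: The shutter of the pod with the heat sink is shut again (within 4 mm) and its key is up; that pod stands level within 30 mm of where it was; the other pod and its lug are within 15 mm of where they were, its key up; the four loose things are within 20 mm of where they were; all at rest (all of step 3 and value of joint box_pod_key below 0.001 m and angle between each of fin_pod, box_pod's own z axis and vertical below 0.05 rad and distance of fin_pod from where it was at the start of the episode below 0.03 m and distance of each of box_pod, box_pod_lug from where it was at the start of the episode below 0.015 m and linear speed of each of fin_pod, box_pod below 0.01 m/s and distance of each of dropper, cleaner, spool, cutters from where it was at the start of the episode below 0.02 m); the robot touches nothing.
It fails at once if the pod with the heat sink is lifted (8 mm), tipped or shoved more than 30 mm (height (world z) of fin_pod above 0.008 m or angle between fin_pod's own z axis and vertical above 0.12 rad or distance of fin_pod from where it was at the start of the episode above 0.03 m).
It fails at once if the other pod is shoved, lifted, its shutter moved (15 mm) or its key pressed (2 mm) (distance of any of box_pod, box_pod_lug from where it was at the start of the episode above 0.015 m or value of joint box_pod_key above 0.002 m).
It fails at once if one of the loose things around is moved more than 20 mm or lifted (distance of any of dropper, cleaner, spool, cutters from where it was at the start of the episode above 0.02 m).
It also fails if it takes over 48 s, if anything falls off the work surface, if the arm or the gripper's body presses on something with over 40 N, if the wrist force passes 120 N, or if a joint passes its speed limit or range.

## Working session

There is one attempt and no reset: what is moved stays moved. The work goes in short steps, Python scripts to look and compute and a shell command to move; the robot and the scene stay as the last step left them, time stands still between calls to the robot, and variables do not carry over. Pictures are saved under pics/ and viewed, at most 10 in all, crops included, and the job is handed in when it is done.

```bash
mkdir -p pics; ls; python3 - <<'E'
from plant import manip
import cv2
s=manip.get_state();print({k:s[k] for k in('time','tcp_pos','orientation','width')})
for n in("top","side"):
    cv2.imwrite(f"pics/{n}0.png",manip.grab_frame(n)[:,:,::-1]);c=manip.get_calibration(n);print(n,c)
print(manip.get_calibration("wrist"))
E
```

```text
pics
{'time': 0.0, 'tcp_pos': array([0.27538885, 0.61539612, 0.20085245]), 'orientation': array([-3.13935026e+00, -7.58232510e-05,  2.72077533e+00]), 'width': 0.0852772153810882}
top {'camera_matrix': array([[559.31177649,   0.        , 311.23947371],
       [  0.        , 559.31177649, 248.85607763],
       [  0.        ,   0.        ,   1.        ]]), 'dist_coeffs': array([0.04809061, 0.        , 0.        , 0.        , 0.        ]), 'position': array([ 0.43502583, -0.02187601,  1.36971141]), 'orientation': array([ 0.12321988,  0.02017175, -1.54833855])}
side {'camera_matrix': array([[542.97901473,   0.        , 315.45859484],
       [  0.        , 542.97901473, 233.16339839],
       [  0.        ,   0.        ,   1.        ]]), 'dist_coeffs': array([-0.04964191,  0.        ,  0.        ,  0.        ,  0.        ]), 'position': array([ 0.6809649 , -1.26083484,  0.76414955]), 'orientation': array([1.0629536 , 0.00730416, 0.06137867])}
{'camera_matrix': array([[402.68182551,   0.        , 321.89104467],
       [  0.        , 402.68182551, 238.44075644],
       [  0.        ,   0.        ,   1.        ]]), 'dist_coeffs': array([-0.02744586,  0.        ,  0.        ,  0.        ,  0.        ]), 'T_tool_cam': array([[ 1.28185753e-03,  9.60110407e-01,  2.79618245e-01,
         7.10365352e-02],
       [ 9.99999054e-01, -1.36996766e-03,  1.19677074e-04,
         8.79831551e-04],
       [ 4.97971158e-04,  2.79617827e-01, -9.60111255e-01,
        -1.72386377e-01],
       [ 0.00000000e+00,  0.00000000e+00,  0.00000000e+00,
         1.00000000e+00]])}
```

View pics/top0.png

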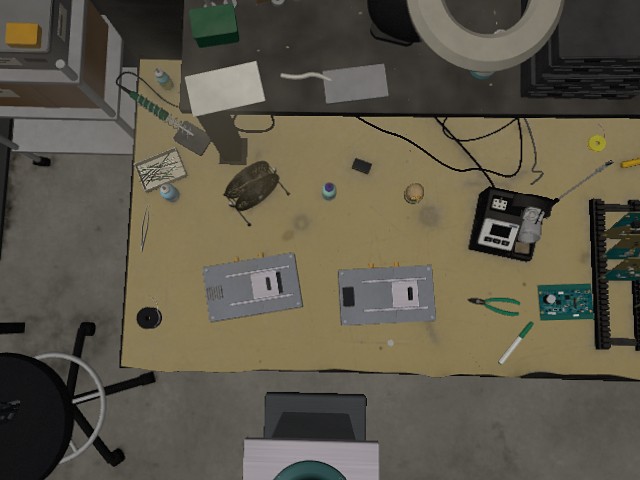

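View pics/side0.png

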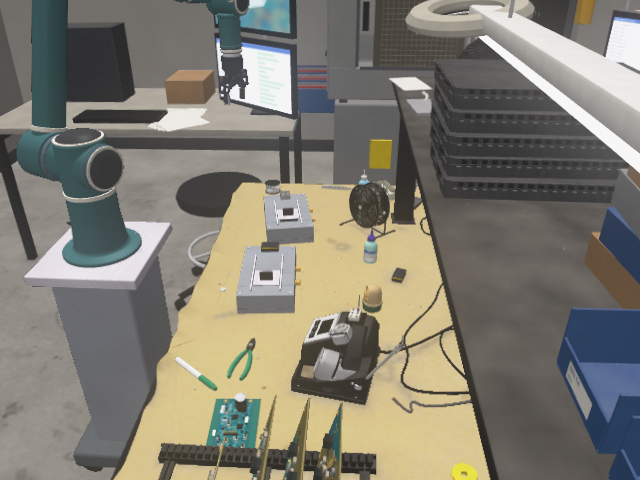

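The top view shows the heat-sink pod on the left: sink at about (214,293), lug near (280,283), terminals facing away from the robot. The relay pod is at about (387,294). The side view shows the same layout, with the tool raised at the far side and clear of everything.

```bash
cat >h.py <<'E'
import numpy as np,cv2
from scipy.spatial.transform import Rotation as R
from plant import manip
def cam(n,s=None):
    c=manip.get_calibration(n)
    if n!="wrist": return c,R.from_euler('xyz',c['orientation']).as_matrix(),np.array(c['position'])
    Rt=R.from_euler('xyz',s['orientation']).as_matrix();T=c['T_tool_cam']
    return c,Rt@T[:3,:3],Rt@T[:3,3]+s['tcp_pos']
def cast(cm,px,z):
    c,Rm,p=cm
    u=cv2.undistortPoints(np.array(px,float).reshape(-1,1,2),c['camera_matrix'],c['dist_coeffs'])[:,0]
    d=np.c_[u[:,0],-u[:,1],-np.ones(len(u))]@Rm.T
    return p+d*((z-p[2])/d[:,2])[:,None]
def proj(cm,P):
    c,Rm,p=cm;q=(np.atleast_2d(P)-p)@Rm*[1,-1,-1]
    return cv2.projectPoints(q,np.zeros(3),np.zeros(3),c['camera_matrix'],c['dist_coeffs'])[0][:,0]
E
python3 - <<'E'
from h import *
im=cv2.imread('pics/top0.png');hsv=cv2.cvtColor(im,cv2.COLOR_BGR2HSV)
cm=cam('top')
g=((hsv[...,1]<60)&(hsv[...,2]>70)).astype('uint8')
g[:240]=0;g[335:]=0;g[:,:195]=0;g[:,450:]=0
g=cv2.morphologyEx(g,cv2.MORPH_CLOSE,np.ones((3,3)))
for c in cv2.findContours(g,0,2)[0]:
    if cv2.contourArea(c)<2000: continue
    b=cv2.boxPoints(cv2.minAreaRect(c));P=cast(cm,b,.055)[:,:2]
    print(b.round(),P.round(3).tolist(),P.mean(0),[np.linalg.norm(P[i]-P[i-1]).round(3) for i in range(4)])
cv2.imwrite('pics/crop0.png',cv2.resize(im[240:335,195:450],None,fx=3,fy=3,interpolation=2))
E
```

```text
[[337. 269.]
 [433. 264.]
 [435. 321.]
 [340. 325.]] [[0.55, -0.054], [0.566, -0.277], [0.436, -0.283], [0.419, -0.063]] [ 0.49295845 -0.16928666] [np.float64(0.131), np.float64(0.224), np.float64(0.131), np.float64(0.221)]
[[200. 267.]
 [293. 251.]
 [302. 307.]
 [209. 322.]] [[0.55, 0.27], [0.59, 0.05], [0.461, 0.026], [0.421, 0.243]] [0.50539607 0.14723473] [np.float64(0.132), np.float64(0.224), np.float64(0.132), np.float64(0.221)]
```

View pics/crop0.png

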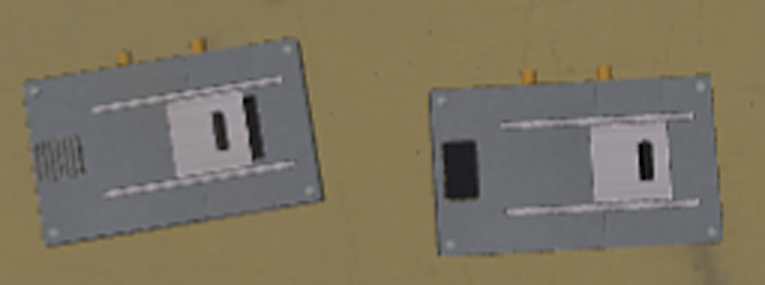

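The crop shows the fin pod's shutter already about 20 mm open: lug at crop (220,131), exposed well strip at about (253,127). The other pod is clear of the route. Next I hover over the fin pod's lug with the gripper shut.

```bash
python3 -m inch '[{"linear":[-45,-40,0],"yaw":6},{"linear":[-90,-80,0],"yaw":15},{"linear":[-130,-120,0],"yaw":25},{"linear":[-175,-160,0],"yaw":35},{"linear":[-220,-195,0],"yaw":45}]' -1 40
python3 -m inch '[{"linear":[-20,-58,0],"yaw":10},{"linear":[-40,-116,0],"yaw":10},{"linear":[-60,-174,0],"yaw":10},{"linear":[-70,-210,0],"yaw":10},{"linear":[-70,-210,0],"yaw":10}]'
cat >tgt.py <<'E'
from h import *
import sys
C=np.array([.505,.147]);Y=np.radians(10.4)
def where():
    s=manip.get_state();Rp=np.array([[np.cos(Y),-np.sin(Y)],[np.sin(Y),np.cos(Y)]])
    q=Rp.T@(s['tcp_pos'][:2]-C)
    print('pod xy mm',(q*1e3).round(1),'z',(s['tcp_pos'][2]*1e3).round(1),'toolyaw rel pod y',(np.degrees(s['orientation'][2]-Y)-90).round(2),'t',s['time'],'F',s['contact_force'].round(1))
    return s
if __name__=='__main__':where()
E
python3 tgt.py
```

```text
time: 0.72
tcp_pos: [0.3969, 0.3462, 0.2017]
orientation: [-3.141, 0.0, 1.93]
contact_force: [1.2, -0.5, -0.0]
width: -0.0
grasp_force: 0.0
time: 1.35
tcp_pos: [0.224, 0.2067, 0.2016]
orientation: [3.141, -0.0, 1.761]
contact_force: [0.8, 1.1, 0.8]
width: -0.0002
grasp_force: 0.0
pod xy mm [-265.6  109.5] z 201.6 toolyaw rel pod y 0.49 t 1.35 F [0.8 1.1 0.8]
```

```bash
python3 -m inch '[{"linear":[-35,49,0],"yaw":0},{"linear":[-70,98,0],"yaw":0},{"linear":[-105,147,0],"yaw":0},{"linear":[-140,196,0],"yaw":0},{"linear":[-175,245,10],"yaw":0}]'
python3 -m inch '[{"linear":[-15,21,20],"yaw":0},{"linear":[-15,21,40],"yaw":0},{"linear":[-15,21,40],"yaw":0},{"linear":[-15,21,40],"yaw":0}]'
python3 - <<'E'
from tgt import *
s=where();cv2.imwrite('pics/w1.png',manip.grab_frame('wrist')[:,:,::-1])
E
```

```text
time: 1.98
tcp_pos: [0.503, 0.0814, 0.1923]
orientation: [3.139, -0.0, 1.76]
contact_force: [-0.5, 1.0, 0.8]
width: 0.0003
grasp_force: 0.0
time: 2.48
tcp_pos: [0.5233, 0.0719, 0.1523]
orientation: [3.141, 0.0, 1.761]
contact_force: [0.5, 0.2, -0.4]
width: -0.0
grasp_force: 0.0
pod xy mm [  4.4 -77.2] z 152.3 toolyaw rel pod y 0.51 t 2.475 F [ 0.5  0.2 -0.4]
```

View pics/w1.png

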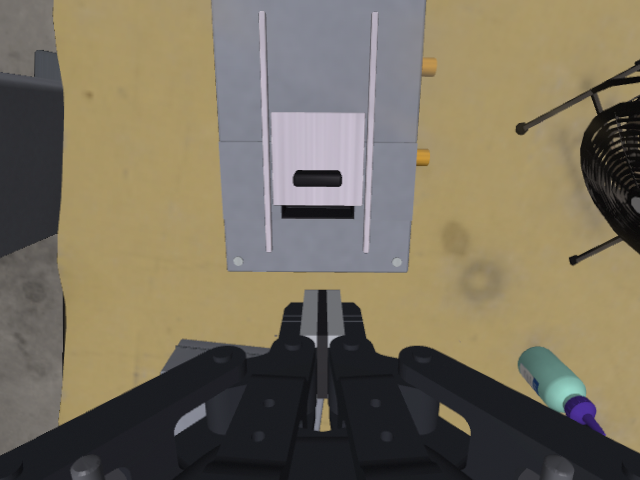

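The wrist view looks down on the pod. The well's exposed strip is at columns 282–354 with its lower edge at row 218, the lug is around (318,178), and the pod's near edge is at row 271 with corners at columns 227 and 408.

```bash
python3 - <<'E'
from tgt import *
s=where();cm=cam('wrist',s)
Rp=np.array([[np.cos(Y),-np.sin(Y)],[np.sin(Y),np.cos(Y)]])
def pod(px,z):return ((cast(cm,px,z)[:,:2]-C)@Rp*1e3).round(1).tolist()
print('well corners',pod([[282,218],[354,218]],.055))
print('pod edge',pod([[227,271],[408,270]],.055))
print('rails',pod([[264,12],[375,12],[268,251],[366,251]],.061))
im=cv2.imread('pics/w1.png');sub=im[165:195,280:356].max(2)<60
r,c=np.nonzero(sub);print('lug rows/cols',r.min()+165,r.max()+165,c.min()+280,c.max()+280)
print('lug +y top edge',pod([[318,r.min()+165]],.0805),'-y',pod([[318,r.max()+165]],[.0805]),pod([[318,r.max()+165]],.0585))
print('plate',pod([[318,206],[318,113]],.0585))
E
```

```text
pod xy mm [  4.7 -77.1] z 153.0 toolyaw rel pod y 0.52 t 2.525 F [ 0.2 -0.5  0.4]
well corners [[-22.3, -69.8], [27.4, -69.3]]
pod edge [[-62.4, -109.2], [67.4, -107.2]]
rails [[-30.4, 56.9], [35.4, 57.5], [-31.8, -91.9], [35.9, -91.2]]
lug rows/cols 170 186 294 341
lug +y top edge [[2.5, -33.7]] -y [[2.6, -43.5]] [[2.4, -46.9]]
plate [[2.5, -60.4], [2.0, -0.3]]
```

```bash
sed -i 's/^C=.*/C=np.array([.5072,.1481])/' tgt.py
python3 -m inch '[{"linear":[0,-2,30],"yaw":0},{"linear":[0,-2,60],"yaw":0},{"linear":[0,-2,80],"yaw":0},{"linear":[0,-2,86],"yaw":0},{"linear":[0,-2,86],"yaw":0}]' && python3 tgt.py
python3 -m inch '[{"linear":[10,0,0],"yaw":0},{"linear":[20,0,0],"yaw":0},{"linear":[26,0,0],"yaw":0},{"linear":[32,0,0],"yaw":0},{"linear":[38,0,0],"yaw":0}]' && python3 tgt.py
```

```text
time: 3.15
tcp_pos: [0.5213, 0.0715, 0.067]
orientation: [3.14, 0.0, 1.761]
contact_force: [0.0, -0.5, 1.0]
width: -0.0002
grasp_force: 0.0
time: 3.78
tcp_pos: [0.5135, 0.109, 0.0662]
orientation: [3.142, 0.0, 1.761]
contact_force: [-0.5, 0.1, 0.5]
width: -0.0001
grasp_force: 0.0Traceback (most recent call last):
  File "tgt.py", line 9, in <module>
    if __name__=='__main__':where()
                            ~~~~~^^
  File "tgt.py", line 5, in where
    s=manip.get_state();Rp=np.array([[np.cos(Y),-np.sin(Y)],[np.sin(Y),np.cos(Y)]])
                                             ^
NameError: name 'Y' is not defined
Traceback (most recent call last):
  File "tgt.py", line 9, in <module>
    if __name__=='__main__':where()
                            ~~~~~^^
  File "tgt.py", line 5, in where
    s=manip.get_state();Rp=np.array([[np.cos(Y),-np.sin(Y)],[np.sin(Y),np.cos(Y)]])
                                             ^
NameError: name 'Y' is not defined
```

```bash
sed -i 's/^C=.*/&;Y=np.radians(10.4)/' tgt.py; python3 tgt.py
python3 -m inch '[{"linear":[6,0,0],"yaw":0},{"linear":[12,0,0],"yaw":0},{"linear":[18,0,0],"yaw":0},{"linear":[23,0,0],"yaw":0},{"linear":[25,0,0],"yaw":0}]' && python3 tgt.py
python3 - <<'E'
from tgt import *
s=where();cv2.imwrite('pics/w2.png',manip.grab_frame('wrist')[:,:,::-1])
E
```

```text
pod xy mm [ -0.8 -39.6] z 66.2 toolyaw rel pod y 0.5 t 3.775 F [-0.5  0.1  0.5]
time: 4.4
tcp_pos: [0.5088, 0.1335, 0.0662]
orientation: [-3.142, 0.0, 1.761]
contact_force: [-0.5, -0.2, 0.1]
width: -0.0
grasp_force: 0.0
pod xy mm [ -1.1 -14.7] z 66.2 toolyaw rel pod y 0.51 t 4.4 F [-0.5 -0.2  0.1]
pod xy mm [ -1.1 -14.7] z 66.2 toolyaw rel pod y 0.51 t 4.4 F [-0.5 -0.2  0.1]
```

View pics/w2.png

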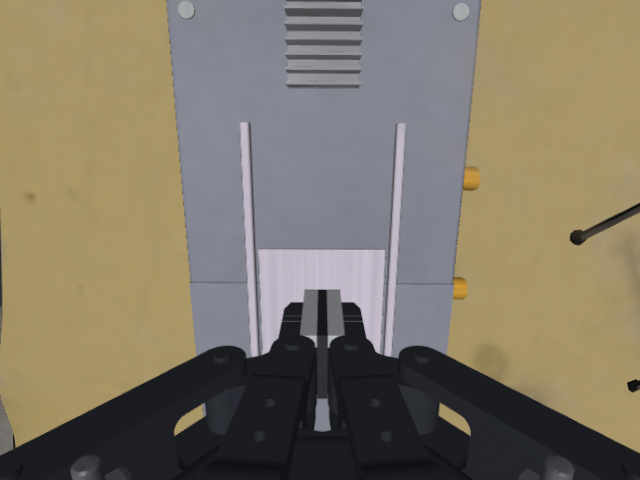

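```bash
python3 - <<'E'
from tgt import *
s=where();cm=cam('wrist',s)
Rp=np.array([[np.cos(Y),-np.sin(Y)],[np.sin(Y),np.cos(Y)]])
def pod(px,z):return ((cast(cm,px,z)[:,:2]-C)@Rp*1e3).round(1).tolist()
print('plate far edge',pod([[320,248]],.0585),'rails top',pod([[245,123],[400,123]],.061),'sink near',pod([[323,87]],.055))
for y in(-15,-10,0):
  P=C+Rp@np.array([0,y/1e3]);print(y,proj(cm,[*P,.0805]))
print('tcp',proj(cm,s['tcp_pos']))
im=manip.grab_frame('top')[:,:,::-1];cv2.imwrite('pics/t2.png',cv2.resize(im[220:340,180:340],None,fx=4,fy=4,interpolation=2))
E
```

```text
pod xy mm [ -1.  -14.6] z 66.2 toolyaw rel pod y 0.51 t 4.45 F [-0.1  0.1  0.1]
plate far edge [[-1.5, -0.0]] rails top [[-33.9, 56.2], [32.0, 56.8]] sink near [[-0.9, 71.4]]
-15 [[322.92284694 296.9871189 ]]
-10 [[323.05119219 286.15227295]]
0 [[323.31428921 263.92355962]]
tcp [[320.65033586 283.1788221 ]]
```

The shutter hasn't moved (its far edge is still at pod y = 0) and the lug isn't visible ahead of the fingers. I need to see the fingertips from the side.

```bash
python3 - <<'E'
from tgt import *
s=where();cm=cam('side');p=proj(cm,s['tcp_pos'])[0];print(p)
im=np.ascontiguousarray(manip.grab_frame('side')[:,:,::-1]);x,y=p.astype(int)
a=cv2.resize(im[y-50:y+50,x-66:x+67],None,fx=6,fy=6,interpolation=2)[:, :800]
b=cv2.imread('pics/t2.png');cv2.imwrite('pics/s2.png',a)
E
```

```text
pod xy mm [ -1.  -14.8] z 66.2 toolyaw rel pod y 0.51 t 4.5 F [-0.1  0.4 -0.2]
[287.30237461 208.39326537]
```

View pics/s2.png

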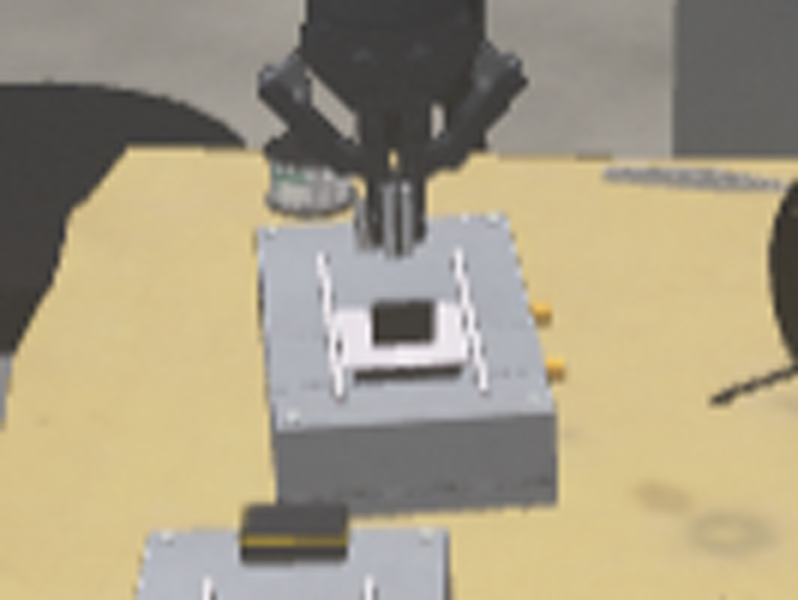

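The side crop shows the fingertips at about (395,255) over the far part of the shutter. That is about 25–28 mm above the reported TCP at (396,300), so they passed over the lug untouched. I'll go back and find the true tip height with a gentle touch on the deck at pod y = -88.

```bash
python3 -m inch '[{"linear":[0,1,-12],"yaw":-0.5},{"linear":[-25,1,-12],"yaw":-0.5},{"linear":[-50,1,-12],"yaw":-0.5},{"linear":[-73,1,-12],"yaw":-0.5},{"linear":[-73,1,-12],"yaw":-0.5}]'
python3 -m inch '[{"linear":[0,0,20],"yaw":0},{"linear":[0,0,32],"yaw":0},{"linear":[0,0,36],"yaw":0},{"linear":[0,0,36],"yaw":0}]'
python3 -m inch '[{"linear":[0,0,2],"yaw":0},{"linear":[0,0,4],"yaw":0},{"linear":[0,0,4],"yaw":0}]'
python3 - <<'E'
from tgt import *
s=where();cv2.imwrite('pics/w3.png',manip.grab_frame('wrist')[:,:,::-1])
E
```

```text
time: 5.18
tcp_pos: [0.5245, 0.0604, 0.0792]
orientation: [3.14, 0.0, 1.767]
contact_force: [-0.8, 0.1, -0.3]
width: -0.0002
grasp_force: 0.0
time: 5.68
tcp_pos: [0.5235, 0.062, 0.042]
orientation: [-3.141, -0.0, 1.77]
contact_force: [0.6, 0.1, 0.6]
width: 0.0002
grasp_force: 0.0
time: 6.05
tcp_pos: [0.5236, 0.0616, 0.0382]
orientation: [3.142, -0.0, 1.77]
contact_force: [0.3, 0.7, 0.2]
width: -0.0004
grasp_force: 0.0
pod xy mm [  0.6 -88. ] z 38.2 toolyaw rel pod y 0.99 t 6.05 F [0.3 0.7 0.2]
```

View pics/w3.png

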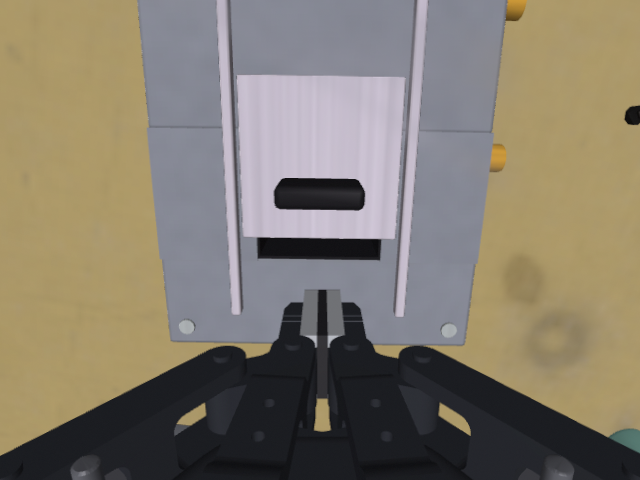

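The wrist view shows the lug at (319,194), ahead of the tips, with the well strip at rows 238–260; there is no contact yet. I'll continue lowering gently.

```bash
python3 -m inch '[{"linear":[0,0,2],"yaw":1},{"linear":[0,0,4],"yaw":1},{"linear":[0,0,4],"yaw":1}]'|grep -E 'force|pos'
python3 -m inch '[{"linear":[0,0,2],"yaw":0},{"linear":[0,0,2],"yaw":0}]'|grep -E 'contact|pos'
python3 -m inch '[{"linear":[0,0,2],"yaw":0},{"linear":[0,0,2],"yaw":0}]'|grep -E 'contact|pos'
```

```text
tcp_pos: [0.5234, 0.0616, 0.0339]
contact_force: [-0.3, 0.3, 0.2]
grasp_force: 0.0
tcp_pos: [0.5235, 0.0616, 0.032]
contact_force: [-0.0, 0.7, -0.3]
tcp_pos: [0.5235, 0.0616, 0.03]
contact_force: [-0.0, -0.4, 0.2]
```

```bash
for i in 1 ; do python3 -m inch '[{"linear":[0,0,1.5],"yaw":0},{"linear":[0,0,1.5],"yaw":0}]'|grep -E 'contact|pos'; done
python3 -m inch '[{"linear":[0,0,1.5],"yaw":0},{"linear":[0,0,1.5],"yaw":0}]'|grep -E 'contact|pos'
python3 tgt.py
```

```text
tcp_pos: [0.5236, 0.0616, 0.0286]
contact_force: [0.2, 0.4, 0.1]
tcp_pos: [0.5235, 0.0616, 0.027]
contact_force: [0.5, -0.0, -0.4]
pod xy mm [  0.5 -88. ] z 27.0 toolyaw rel pod y -0.01 t 7.475 F [ 0.5 -0.  -0.4]
```

Still no contact at a reported 27 mm, so the tips sit at least 28 mm short of the TCP and are now low enough to meet the lug. I'll push forward and watch.

```bash
python3 -m inch '[{"linear":[10,0,-2],"yaw":0},{"linear":[20,0,-2],"yaw":0},{"linear":[28,0,-2],"yaw":0},{"linear":[34,0,-2],"yaw":0},{"linear":[38,0,-2],"yaw":0}]'|grep -E 'contact|pos'
python3 -m inch '[{"linear":[4,0,0],"yaw":0},{"linear":[8,0,0],"yaw":0},{"linear":[12,0,0],"yaw":0}]'|grep -E 'contact|pos'
python3 - <<'E'
from tgt import *
s=where();cv2.imwrite('pics/w4.png',manip.grab_frame('wrist')[:,:,::-1])
E
```

```text
tcp_pos: [0.517, 0.0994, 0.0295]
contact_force: [0.7, -1.0, 1.2]
tcp_pos: [0.5148, 0.111, 0.0295]
contact_force: [-0.5, -0.7, 4.0]
pod xy mm [  0.8 -37.9] z 29.5 toolyaw rel pod y -0.02 t 8.475 F [-0.5 -0.7  4. ]
```

View pics/w4.png

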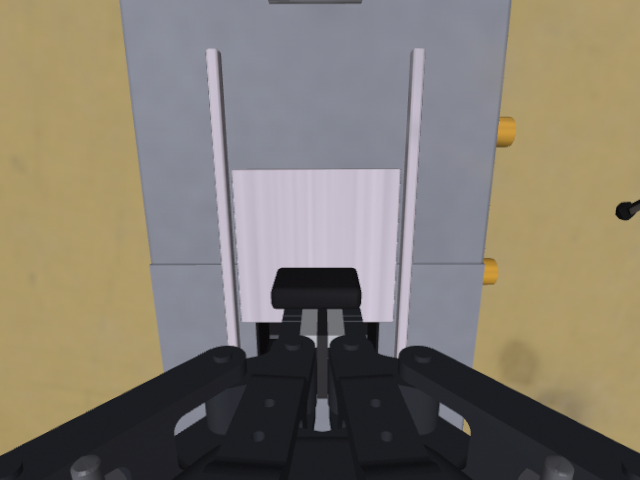

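The lug at (317,288) now hides the fingertips and the shutter is moving. There is a 4 N upward reaction, probably tips rubbing the plate, so I'll raise 4 mm and continue.

```bash
python3 -m inch '[{"linear":[0,-0.5,-4],"yaw":0},{"linear":[0,-0.5,-4],"yaw":0}]'|grep -E 'contact|pos'
python3 - <<'E'
from tgt import *
s=where();cm=cam('wrist',s)
Rp=np.array([[np.cos(Y),-np.sin(Y)],[np.sin(Y),np.cos(Y)]])
def edge():
    s=manip.get_state();cm=cam('wrist',s);im=manip.grab_frame('wrist').astype(int)
    col=im[60:260,285:350].mean((1,2));r=60+np.argmin(np.diff(-col[:])*1.0) 
    print('row',r,'plate far edge pod',((cast(cm,[[318,r+.5]],.0585)[:,:2]-C)@Rp*1e3).round(1))
edge()
E
python3 -m inch '[{"linear":[6,0,0],"yaw":0},{"linear":[12,0,0],"yaw":0},{"linear":[17,0,0],"yaw":0},{"linear":[20,0,0],"yaw":0},{"linear":[20,0,0],"yaw":0}]'|grep -E 'contact|pos'
```

```text
tcp_pos: [0.5139, 0.1108, 0.0331]
contact_force: [-0.7, -0.3, -0.4]
pod xy mm [ -0.2 -37.9] z 33.1 toolyaw rel pod y -0.01 t 8.775 F [-0.7 -0.3 -0.4]
row 166 plate far edge pod [[-1.1 18.1]]
tcp_pos: [0.5105, 0.1309, 0.0332]
contact_force: [-0.5, -0.2, 0.2]
```

```bash
cat >edge.py <<'E'
from tgt import *
s=where();cm=cam('wrist',s);im=manip.grab_frame('wrist').astype(int)
Rp=np.array([[np.cos(Y),-np.sin(Y)],[np.sin(Y),np.cos(Y)]])
col=im[30:260,285:350].mean((1,2));r=30+np.argmax(np.diff(col))
e=((cast(cm,[[318,r+.5]],.0585)[:,:2]-C)@Rp*1e3)[0];print('row',r,'far edge',e.round(1),'v=',(e[1]+15).round(1))
E
python3 edge.py
python3 -m inch '[{"linear":[2,0,0],"yaw":0},{"linear":[4,0,0],"yaw":0},{"linear":[5,0,0],"yaw":0},{"linear":[5,0,0],"yaw":0}]'|grep -E 'contact|pos';python3 edge.py
```

```text
pod xy mm [  0.2 -17.5] z 33.2 toolyaw rel pod y 0.01 t 9.45 F [-0.5 -0.2  0.2]
row 167 far edge [-0.8 38.1] v= 53.1
tcp_pos: [0.5098, 0.1355, 0.0333]
contact_force: [1.0, -1.1, 0.3]
pod xy mm [  0.3 -12.9] z 33.3 toolyaw rel pod y -0.01 t 10.0 F [ 1.  -1.1  0.3]
row 167 far edge [-0.6 42.7] v= 57.7
```

```bash
python3 -m inch '[{"linear":[1,0,0],"yaw":0},{"linear":[2,0,0],"yaw":0},{"linear":[2,0,0],"yaw":0}]'|grep -E 'contact|pos'
python3 -m inch '[{"linear":[-12,-0.5,0],"yaw":0},{"linear":[-24,-1,0],"yaw":0},{"linear":[-37,-1,0],"yaw":0},{"linear":[-37,-1,0],"yaw":0},{"linear":[-37,-1,0],"yaw":0}]'|grep -E 'contact|pos'
python3 - <<'E'
from tgt import *
s=where();cv2.imwrite('pics/w5.png',manip.grab_frame('wrist')[:,:,::-1])
E
```

```text
tcp_pos: [0.5094, 0.1374, 0.0333]
contact_force: [0.7, -0.2, 0.3]
tcp_pos: [0.515, 0.1004, 0.0332]
contact_force: [0.2, 0.4, -0.2]
pod xy mm [ -0.9 -48.3] z 33.2 toolyaw rel pod y -0.06 t 11.05 F [ 0.2  0.4 -0.2]
```

View pics/w5.png

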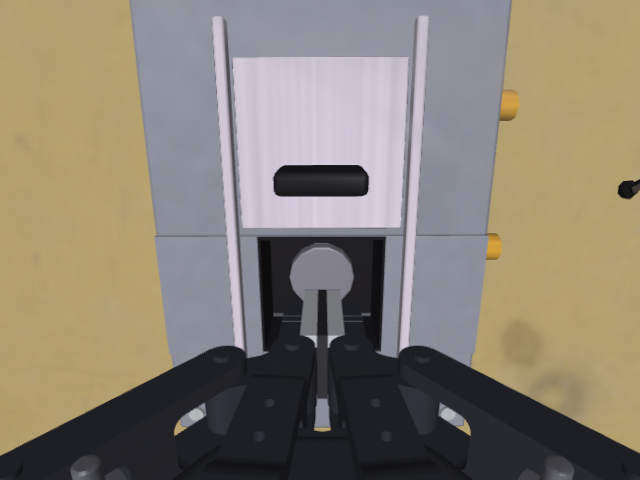

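The well is fully open (columns 258–385), with the key at (321,275) directly ahead of and under the tips. I'll descend into it.

```bash
python3 -m inch '[{"linear":[1,0.5,8],"yaw":0},{"linear":[1,0.5,16],"yaw":0},{"linear":[1,0.5,22],"yaw":0},{"linear":[1,0.5,25],"yaw":0},{"linear":[1,0.5,25],"yaw":0}]'|grep -E 'contact|pos'
python3 -m inch '[{"linear":[0,0,2],"yaw":0},{"linear":[0,0,4],"yaw":0},{"linear":[0,0,4],"yaw":0}]'|grep -E 'contact|pos'
python3 -m inch '[{"linear":[0,0,2],"yaw":0},{"linear":[0,0,2],"yaw":0}]'|grep -E 'contact|pos'
```

```text
tcp_pos: [0.515, 0.1018, 0.0078]
contact_force: [-0.1, -0.9, 0.2]
tcp_pos: [0.5152, 0.1018, 0.0041]
contact_force: [-0.2, 0.5, 0.2]
tcp_pos: [0.5154, 0.1018, 0.0024]
contact_force: [-0.9, 0.7, 2.3]
```

Key contact at about 2.3 mm (2.3 N); the bottom should be near -3.

```bash
python3 -m inch '[{"linear":[0,0,2],"yaw":0},{"linear":[0,0,4],"yaw":0},{"linear":[0,0,4],"yaw":0}]'|grep -E 'contact|pos'
python3 -m inch '[{"linear":[0,0,2],"yaw":0},{"linear":[0,0,2],"yaw":0}]'|grep -E 'contact|pos'
```

```text
tcp_pos: [0.5154, 0.1018, -0.0017]
contact_force: [-0.7, -0.0, 4.3]
tcp_pos: [0.5156, 0.1018, -0.0022]
contact_force: [-5.4, -1.2, 15.8]
```

```bash
python3 -m inch '[{"linear":[0,0,-0.8],"yaw":0},{"linear":[0,0,-0.8],"yaw":0},{"linear":[0,0,-0.8],"yaw":0},{"linear":[0,0,-0.8],"yaw":0},{"linear":[0,0,-0.8],"yaw":0}]'|grep -E 'contact|pos|time'
python3 -m inch '[{"linear":[0,0,0],"yaw":0},{"linear":[0,0,0],"yaw":0},{"linear":[0,0,0],"yaw":0},{"linear":[0,0,0],"yaw":0},{"linear":[0,0,0],"yaw":0}]'|grep -E 'contact|pos'
python3 -m inch '[{"linear":[0,0,0],"yaw":0},{"linear":[0,0,0],"yaw":0},{"linear":[0,0,0],"yaw":0},{"linear":[0,0,0],"yaw":0},{"linear":[0,0,0],"yaw":0}]'|grep -E 'contact|pos|time'
```

```text
time: 13.6
tcp_pos: [0.5155, 0.1018, -0.0021]
contact_force: [-3.3, -0.4, 10.1]
tcp_pos: [0.5155, 0.1018, -0.0021]
contact_force: [-3.4, -1.0, 9.5]
time: 14.85
tcp_pos: [0.5155, 0.1018, -0.0021]
contact_force: [-3.3, -1.0, 9.3]
```

```bash
python3 -m inch '[{"linear":[0,0,-5],"yaw":0},{"linear":[0,0,-25],"yaw":0},{"linear":[0,0,-50],"yaw":0},{"linear":[0,0,-78],"yaw":0},{"linear":[0,0,-78],"yaw":0}]'|grep -E 'contact|pos'
python3 -m inch '[{"linear":[25,0,0],"yaw":0},{"linear":[50,0,0],"yaw":0},{"linear":[75,0,0],"yaw":0},{"linear":[80,0,0],"yaw":0},{"linear":[80,0,0],"yaw":0}]'|grep -E 'contact|pos'
python3 tgt.py
python3 -m inch '[{"linear":[0,0,15],"yaw":0},{"linear":[0,0,30],"yaw":0},{"linear":[0,0,40],"yaw":0},{"linear":[0,0,42],"yaw":0},{"linear":[0,0,42],"yaw":0}]'|grep -E 'contact|pos'
python3 tgt.py
```

```text
tcp_pos: [0.5175, 0.1022, 0.0771]
contact_force: [0.9, 0.7, 0.3]
tcp_pos: [0.5002, 0.1802, 0.0739]
contact_force: [-0.4, -0.2, 0.2]
pod xy mm [-1.1 32.8] z 73.9 toolyaw rel pod y 0.04 t 16.1 F [-0.4 -0.2  0.2]
tcp_pos: [0.5008, 0.1804, 0.0328]
contact_force: [0.6, 0.3, -0.2]
pod xy mm [-0.4 32.9] z 32.8 toolyaw rel pod y -0.02 t 16.725 F [ 0.6  0.3 -0.2]
```

```bash
python3 -m inch '[{"linear":[-8,0,0],"yaw":0},{"linear":[-16,0,0],"yaw":0},{"linear":[-24,0,0],"yaw":0},{"linear":[-31,0,0],"yaw":0},{"linear":[-38,0,0],"yaw":0}]'|grep -E 'contact|pos'
python3 -m inch '[{"linear":[-8,0,0],"yaw":0},{"linear":[-16,0,0],"yaw":0},{"linear":[-23,0,0],"yaw":0},{"linear":[-29,0,0],"yaw":0},{"linear":[-31,0,0],"yaw":0}]'|grep -E 'contact|pos'
python3 tgt.py
python3 -m inch '[{"linear":[-1,0,0],"yaw":0},{"linear":[-2,0,0],"yaw":0},{"linear":[-2,0,0],"yaw":0}]'|grep -E 'contact|pos'; python3 tgt.py
```

```text
tcp_pos: [0.5081, 0.1426, 0.0332]
contact_force: [0.9, 1.7, 1.0]
tcp_pos: [0.5134, 0.1122, 0.0329]
contact_force: [0.5, 1.0, 0.5]
pod xy mm [ -0.4 -36.4] z 32.9 toolyaw rel pod y -0.03 t 17.975 F [0.5 1.  0.5]
tcp_pos: [0.5134, 0.1106, 0.0329]
contact_force: [-0.6, -0.7, -0.2]
pod xy mm [ -0.6 -38. ] z 32.9 toolyaw rel pod y 0.01 t 18.35 F [-0.6 -0.7 -0.2]
```

Not at the stop yet; I'll nudge on and look for the force rise.

```bash
python3 -m inch '[{"linear":[-0.7,0,0],"yaw":0},{"linear":[-1.4,0,0],"yaw":0},{"linear":[-1.4,0,0],"yaw":0}]'|grep -E 'contact|pos'
python3 -m inch '[{"linear":[-0.7,0,0],"yaw":0},{"linear":[-1,0,0],"yaw":0},{"linear":[-1,0,0],"yaw":0}]'|grep -E 'contact|pos'; python3 tgt.py
```

```text
tcp_pos: [0.5137, 0.1092, 0.0329]
contact_force: [-0.5, 1.0, 0.3]
tcp_pos: [0.5139, 0.1082, 0.0329]
contact_force: [0.0, 1.5, 0.1]
pod xy mm [ -0.6 -40.5] z 32.9 toolyaw rel pod y -0.01 t 19.1 F [0.  1.5 0.1]
```

```bash
python3 -m inch '[{"linear":[-0.8,0,0],"yaw":0},{"linear":[-0.8,0,0],"yaw":0}]'|grep -E 'contact|pos'
python3 -m inch '[{"linear":[6,0,0],"yaw":0},{"linear":[8,0,-10],"yaw":0},{"linear":[8,0,-40],"yaw":0},{"linear":[8,0,-70],"yaw":0},{"linear":[8,0,-80],"yaw":0}]'|grep -E 'contact|pos'
python3 -m inch '[{"linear":[-25,0,-10],"yaw":0},{"linear":[-50,0,-20],"yaw":0},{"linear":[-50,0,-20],"yaw":0},{"linear":[-50,0,-20],"yaw":0}]'|grep -E 'contact|pos'
python3 - <<'E'
from tgt import *
s=where();cv2.imwrite('pics/w6.png',manip.grab_frame('wrist')[:,:,::-1])
E
```

```text
tcp_pos: [0.514, 0.1079, 0.0329]
contact_force: [-1.5, 3.5, -0.2]
tcp_pos: [0.5148, 0.1156, 0.1159]
contact_force: [-0.1, -1.0, 0.1]
tcp_pos: [0.5212, 0.0664, 0.1323]
contact_force: [-0.3, -0.3, -0.8]
pod xy mm [ -1.  -82.8] z 132.3 toolyaw rel pod y -0.04 t 20.475 F [-0.3 -0.3 -0.8]
```

View pics/w6.png

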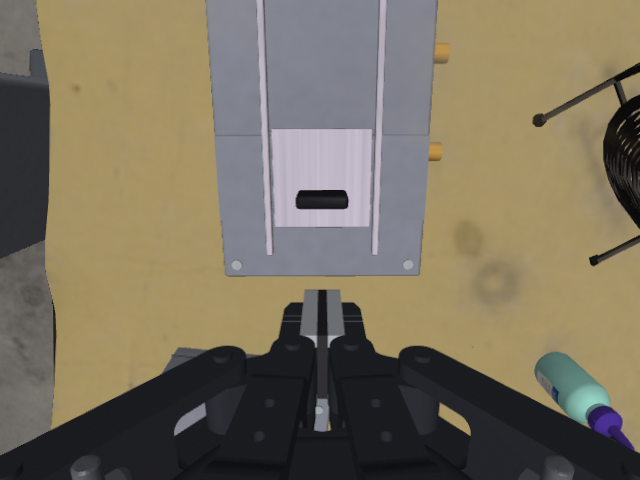

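The wrist view shows the plate over the whole well: near edge at row 227, no dark strip, lug at (322,199). The force rise marked the closed stop, and the arm is clear of everything.

```bash
python3 -c "
from plant import manip;print(manip.hand_in())"
```

```text
the job is handed in; nothing more can be done
None
```

I opened the heat-sink pod's shutter, held its key at the bottom for about two seconds, let it up, pushed the shutter back to its closed stop and handed the job in at about 20.5 s; the verdict was not shown.

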